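# Feed a latch block through the guide track with the push stick

## Task

Pick up the green-handled push stick (the narrow one) and use it to push the orange latch block along the blue guide channel, under the yellow bridge, until it is fully home against the red end stop; do not touch the block with the gripper or arm. Then draw the stick back out of the track and set it down on the bench, standing on its foot. Leave the red-handled wide stick where it lies.

Things in the scene. Friction and masses are not known exactly. Their poses are not given: they have to be found in the camera images.
- track: Fixed guide track, feeding along its +x, z up; origin on the bench under the middle. Sizes in mm: base 180x100, its top (the channel floor) 10 above the bench; blue walls x -90 to 90, 40 apart, tops 36 up; flared lead-ins to x -108, within y +-38, 35 high; red end stop, face at x 78, top 44 up; yellow bridge over x -3 to 13, underside 55 up, top 61.
- block_centre (a point): Orange latch block with a steel disc on top, in the channel just inside the mouth: 40 mm long (its x, along the channel), 34 wide, 24 high plus 4.5 for the disc, about 0.12 kg; slides freely on the floor. Point: its centre, 12 mm above its underside, at x +58 mm of the track when fully home.
- stick_grip (a point): Green-handled push stick, 0.16 kg, standing on its foot. Handle 18 mm thick (y), 50 long (x), 8 to 76 mm above the underside. Point: in the handle, 48 mm above the underside; x points to the tip, z up. Pushing face 175 mm ahead (+x); rubber shoe there 24 wide, 22 high, underside level with the foot's; shank 14 wide, top 18 up; foot 50 long, 36 wide, 8 high.
- wide_grip (a point): Bystander: a like stick with a red handle and a shoe 60 mm wide, too wide for the channel. Point and axes as on the green one.

How it is judged:
By the outcome, as a careful person would: the job done as asked, in the order asked, and still so for the second after the job is handed in, with the robot touching nothing.
It also fails if it takes over 48 s, if anything falls off the work surface, if the arm or the gripper's body presses on something with over 40 N, if the wrist force passes 120 N, or if a joint passes its speed limit or range.

## Robot

A 6-joint arm with a two-finger parallel gripper is mounted at the origin on the work surface. World frame = base frame: x ahead of the robot, y to its left, z up, the work surface at z = 0. Lengths are in m, angles in degrees, forces in N, time in s.
With the tool pointing down it reaches from about 0.3 to 0.75 m from the base axis. Payload 8.5 kg.
Tool frame: the origin (TCP) lies between the finger pads; the fingertips stand 14 mm ahead of it and the grasp point (between the pads) lies 5 mm behind it; x points along the fingers, z is the direction in which the jaws open and shut, and the axes are right-handed (so a half turn about x gives the same grasp; the last joint's range is limited). The gripper opens to 85 mm and grips with 20 to 120 N. Pads are 22 mm wide; open, the fingers measure 114 mm over their backs; the gripper's body (76 mm by 85 mm) begins 54 mm behind the grasp point. The pads swing forward as they close: fully open they stand 13 mm farther back than shut.
Start: joints at [-12.336, 21.807, 74.336, -0, 83.858, -12.336], TCP at [0.55, 0, 0.216] pointing down, gripper open.
Joint ranges: [-178.18, 178.18], [-50.72, 133.34], [12.68, 142.11], [-81.47, 261.47], [9.98, 163.14], [-165.26, 165.26]. Speed limits (degrees/s): [136.94, 136.94, 180, 180, 180, 180].

## Interface

Orientations are given as a 3x3 rotation matrix whose columns are the frame's x, y, z axes.
In Python, from rig import env gives the robot as it stands.
- The arm moves only by the shell command python3 -m jog 'ROWS' [FORCE]. ROWS is JSON, a list of rows, each a list of 5 numbers: the opening, from -1 (shut) to 1 (fully open), so that 0 is half open, then the shift along the tool's x, y, z in m, then the turn about the tool's x in rad. In form: [[claw, dx, dy, dz, yaw], ...]. A call has 1 to 20 rows; each row is the pose to reach, as a shift and turn from the pose commanded when the call began, along the tool's axes at that moment; what a row does not reach only later rows make up. A row lasts 1/10 s, in which the tool goes at most 50 mm and 8.59 degrees, less where a joint would pass 70% of its speed; a pose out of reach is approached as far as the arm can. A call with a gripper value outside its range is refused whole. The fingers move at their own pace and stop on an object; FORCE is the grip in N (left out, the last holds). Time passes only in rows, so rows that repeat a pose let the fingers close. It gives the time, the measured TCP pose, the force and the opening at its end, in the units of the state.
- env.observe(): the state, without advancing time (a new reading comes with each control period).
- env.get_image(name): name is "scene" or "side" or "wrist"; returns the picture (400x640x3 uint8, red, green, blue); there is no depth.
- env.camera_model(name): a dict with "fx", "fy", "cx", "cy" (pixels), "k1" (the pictures are not rectified: a ray, as slopes to the right and down, at radius r is drawn at 1 + k1 r^2 times it, then the intrinsics apply), "origin" and "orientation" of the camera in the world. Camera axes: x right, y up, looking along -z (the intrinsics and any distortion apply to the point x, -y, -z); pixel columns grow to the right and rows downward; lengths in m; the calibration is good to about 2 mm. A picture is of the moment at which its call begins: read the wrist's pose just before it. camera_model takes no time and is no camera call; for the wrist camera it gives the pose at the moment of the call.
- env.close_job(): hands the job in, once; it reports no verdict.
The state is a dict: "time_s": time; "q": joint angles; "qvel": joint speeds; "joint_efforts": joint torques, N m; "position": TCP position; "tool_rot": TCP orientation; "ft_force": force on the tool from outside, world axes, zero at the start; "wrist_torque": the same for the moment, N m; "grip_width": finger opening in m.
Only numpy, scipy, OpenCV 4.12 (cv2) and the standard library are available. Lean on these libraries where they do the work, as an engineer would, in place of code of your own. Each camera call takes 0.05 s, during which the arm holds its last target.

## Working session

There is one attempt and no reset: what is moved stays moved. The work goes in short steps, Python scripts to look and compute and a shell command to move; the robot and the scene stay as the last step left them, time stands still between calls to the robot, and variables do not carry over. Pictures are saved under pics/ and viewed, and the job is handed in when it is done.

```bash
mkdir -p pics; ls
python3 - <<'E'
from rig import env
import cv2
o=env.observe(); print(o)
for n in ("scene","side","wrist"):
    print(n,env.camera_model(n)); cv2.imwrite(f"pics/{n}0.png",cv2.cvtColor(env.get_image(n),cv2.COLOR_RGB2BGR))
E
```

```text
pics
{'time_s': 0.0, 'q': array([-1.23371024e+01,  2.18425877e+01,  7.43852215e+01,  1.51809853e-03,
        8.38582504e+01, -1.23359102e+01]), 'qvel': array([-0.05972088,  0.01111512,  0.08714893,  0.03218275,  0.05869533,
       -0.07897174]), 'joint_efforts': array([-1.00240642e-03, -4.48466885e+01, -2.31285810e+01, -2.87182611e-04,
        4.73836102e-03,  1.77242771e-05]), 'position': array([5.49684763e-01, 6.12973358e-05, 2.14994073e-01]), 'tool_rot': array([[-1.46170862e-03,  2.39145914e-05,  9.99998931e-01],
       [ 3.46662163e-04,  9.99999940e-01, -2.34078959e-05],
       [-9.99998872e-01,  3.46627577e-04, -1.46171682e-03]]), 'ft_force': array([-0.12635716, -0.27270471, -0.28660995]), 'wrist_torque': array([-0.00387902,  0.0209993 ,  0.04073422]), 'grip_width': 0.08547991322826691}
scene {'fx': 464.4535425765403, 'fy': 464.4535425765403, 'cx': 317.0106486106433, 'cy': 196.7014564631776, 'k1': -0.14014677538494885, 'origin': array([ 1.03489433, -0.33092194,  0.94142404]), 'orientation': array([[ 0.55606856, -0.66688839,  0.49603189],
       [ 0.83098378,  0.45753492, -0.31642971],
       [-0.01592861,  0.58815107,  0.80859421]])}
side {'fx': 463.69232126340836, 'fy': 463.69232126340836, 'cx': 325.97407680863483, 'cy': 194.31450943638123, 'k1': -0.07753359982660238, 'origin': array([-0.14120969, -0.73928372,  0.92283858]), 'orientation': array([[ 0.76875466,  0.41213411, -0.48904167],
       [-0.63945585,  0.5080134 , -0.57707764],
       [ 0.01060635,  0.75635168,  0.65407924]])}
wrist {'fx': 344.0716665281077, 'fy': 344.0716665281077, 'cx': 324.25046179324124, 'cy': 196.49016917640432, 'k1': -0.06787448504697263, 'origin': array([0.548606  , 0.07872782, 0.37355834]), 'orientation': array([[ 9.99999596e-01, -5.27816545e-04,  7.27237495e-04],
       [ 2.78598670e-04,  9.51541305e-01,  3.07520841e-01],
       [-8.54311103e-04, -3.07520514e-01,  9.51541068e-01]])}
```

View pics/scene0.png

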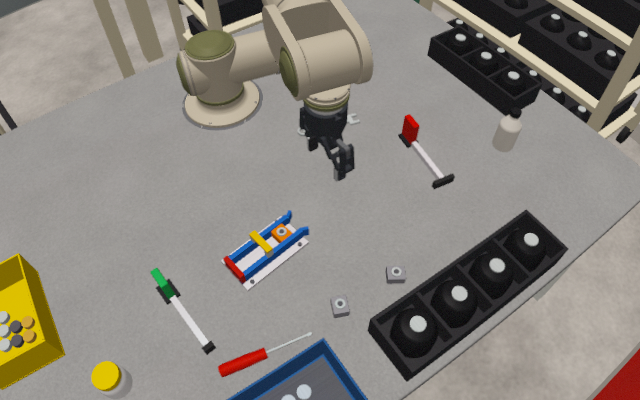

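View pics/side0.png

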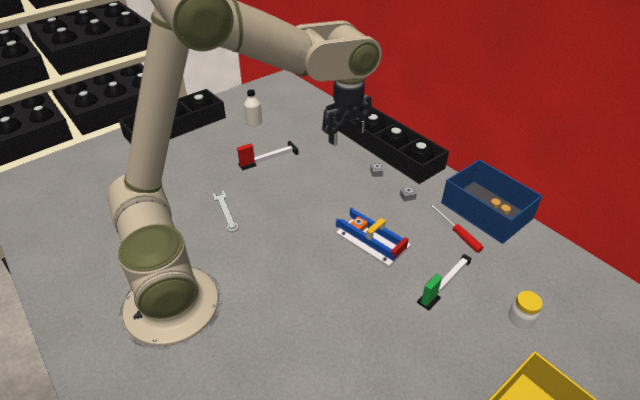

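View pics/wrist0.png

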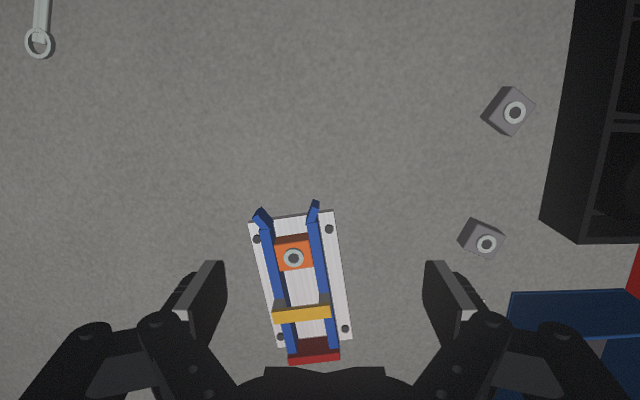

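The scene view shows the green stick (handle at about 162,280, tip at about 210,347), the track (mouth near 300,220, end stop near 234,268), and the red stick farther off (410,130). In the wrist view the track mouth is at about (290,215) and the stop at about (314,357).

```bash
cat > h.py <<'E'
import numpy as np, cv2
from rig import env
def rays(m,px):
    px=np.atleast_2d(np.float64(px))
    K=np.array([[m['fx'],0,m['cx']],[0,m['fy'],m['cy']],[0,0,1]])
    u=cv2.undistortPoints(px[:,None,:],K,np.array([m['k1'],0,0,0.]))[:,0]
    d=np.c_[u[:,0],-u[:,1],-np.ones(len(u))]@m['orientation'].T
    return m['origin'],d
def plane(m,px,z):
    o,d=rays(m,px); return o+d*((z-o[2])/d[:,2])[:,None]
def tri(m1,p1,m2,p2):
    o1,d1=rays(m1,p1);o2,d2=rays(m2,p2);d1=d1[0];d2=d2[0]
    A=np.c_[d1,-d2];s=np.linalg.lstsq(A,o2-o1,rcond=None)[0]
    a=o1+d1*s[0];b=o2+d2*s[1];return (a+b)/2,np.linalg.norm(a-b)
def proj(m,P):
    P=np.atleast_2d(P);c=(P-m['origin'])@m['orientation'];x=c[:,0]/-c[:,2];y=-c[:,1]/-c[:,2];f=1+m['k1']*(x*x+y*y)
    return np.c_[m['cx']+m['fx']*x*f,m['cy']+m['fy']*y*f]
def mask(img,col):
    hsv=cv2.cvtColor(img,cv2.COLOR_RGB2HSV)
    r={'green':((50,100,60),(80,255,255)),'orange':((7,130,100),(17,255,255)),'yellow':((20,130,80),(32,255,255)),'blue':((105,130,60),(120,255,255)),'red':((0,150,60),(5,255,255)),'white':((0,0,170),(180,40,255)),'black':((0,0,0),(180,255,45))}[col]
    return cv2.inRange(hsv,r[0],r[1])
def blobs(mk,amin=30):
    n,l,s,c=cv2.connectedComponentsWithStats(mk)
    return [(s[i,4],c[i].round(1),s[i,:4]) for i in range(1,n) if s[i,4]>=amin]
def shot(name,fn):
    m=env.camera_model(name);im=env.get_image(name)
    cv2.imwrite('pics/'+fn,cv2.cvtColor(im,cv2.COLOR_RGB2BGR));return m,im
E
python3 - <<'E'
from h import *
for n in ('scene','side','wrist'):
    im=cv2.cvtColor(cv2.imread(f'pics/{n}0.png'),cv2.COLOR_BGR2RGB)
    for c in ('green','orange','yellow','blue','red'):
        print(n,c,[(int(a),ce.tolist(),s.tolist()) for a,ce,s in blobs(mask(im,c))])
big=lambda f,x,y,w,h,k,o:cv2.imwrite(o,cv2.resize(cv2.imread(f)[y:y+h,x:x+w],None,fx=k,fy=k,interpolation=cv2.INTER_CUBIC))
big('pics/scene0.png',130,200,190,160,4,'pics/scene0z.png')
big('pics/side0.png',325,190,160,130,5,'pics/side0z.png')
big('pics/wrist0.png',230,190,140,180,3,'pics/wrist0z.png')
E
```

```text
scene green [(283, [162.4, 283.0], [151, 268, 25, 32])]
scene orange [(151, [279.8, 233.5], [271, 224, 21, 19])]
scene yellow [(203, [260.2, 241.2], [249, 230, 23, 23]), (5172, [26.0, 321.4], [0, 253, 65, 137]), (38, [10.6, 335.5], [6, 331, 10, 10]), (694, [105.8, 375.7], [91, 361, 30, 30])]
scene blue [(229, [275.7, 225.2], [260, 211, 31, 29]), (627, [275.4, 252.1], [243, 227, 65, 54]), (247, [242.8, 251.0], [229, 241, 29, 22]), (2242, [301.5, 373.3], [228, 339, 140, 61])]
scene red [(319, [409.8, 128.2], [402, 115, 17, 29]), (187, [234.2, 268.8], [224, 256, 22, 26]), (586, [241.8, 362.0], [218, 348, 49, 29]), (1211, [623.8, 382.4], [593, 349, 47, 51])]
side green [(358, [430.8, 289.7], [421, 274, 21, 32])]
side orange [(89, [360.2, 223.7], [351, 217, 16, 13])]
side yellow [(118, [375.6, 225.6], [367, 218, 18, 16]), (472, [528.6, 301.9], [516, 291, 26, 23]), (2698, [539.5, 383.1], [488, 351, 109, 49])]
side blue [(4066, [490.3, 199.9], [442, 160, 100, 83]), (131, [360.1, 216.1], [350, 208, 25, 19]), (497, [364.0, 237.4], [336, 219, 57, 41]), (191, [389.2, 235.1], [376, 228, 27, 16])]
side red [(53522, [516.8, 97.7], [237, 0, 403, 284]), (641, [254.0, 68.6], [239, 54, 43, 30]), (268, [321.0, 84.4], [300, 75, 34, 22]), (293, [245.4, 154.6], [237, 144, 17, 23]), (297, [467.6, 237.9], [453, 224, 30, 28]), (132, [400.1, 246.6], [392, 238, 16, 18])]
wrist green []
wrist orange [(616, [293.4, 253.7], [274, 240, 39, 31])]
wrist yellow [(711, [301.5, 314.3], [272, 305, 59, 19])]
wrist blue [(856, [316.6, 250.2], [306, 207, 23, 86]), (849, [269.0, 255.4], [252, 208, 32, 91]), (152, [584.4, 291.5], [543, 290, 83, 4]), (299, [331.3, 332.3], [324, 310, 15, 39]), (270, [288.6, 338.1], [281, 323, 16, 31]), (220, [611.5, 336.4], [583, 333, 57, 8])]
wrist red [(396, [634.6, 277.2], [625, 248, 15, 52]), (365, [313.2, 358.8], [288, 353, 52, 13])]
```

View pics/scene0z.png

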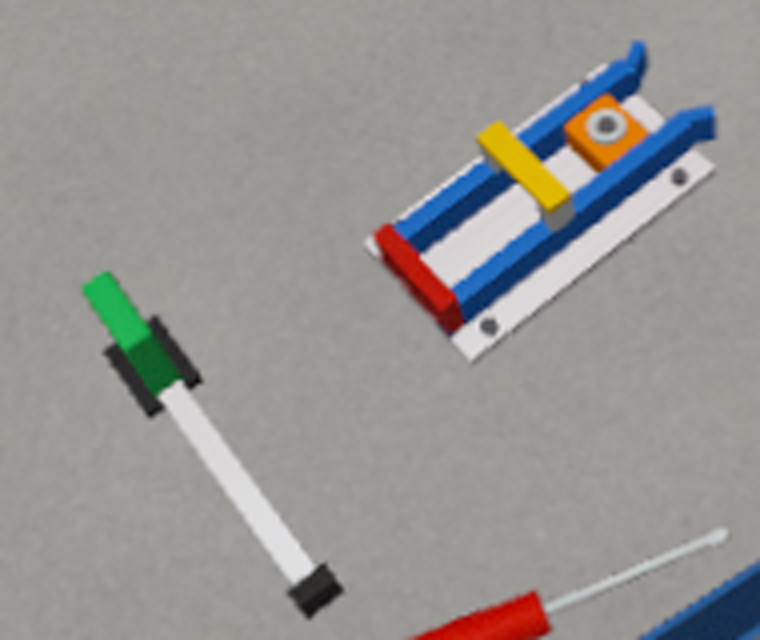

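View pics/side0z.png

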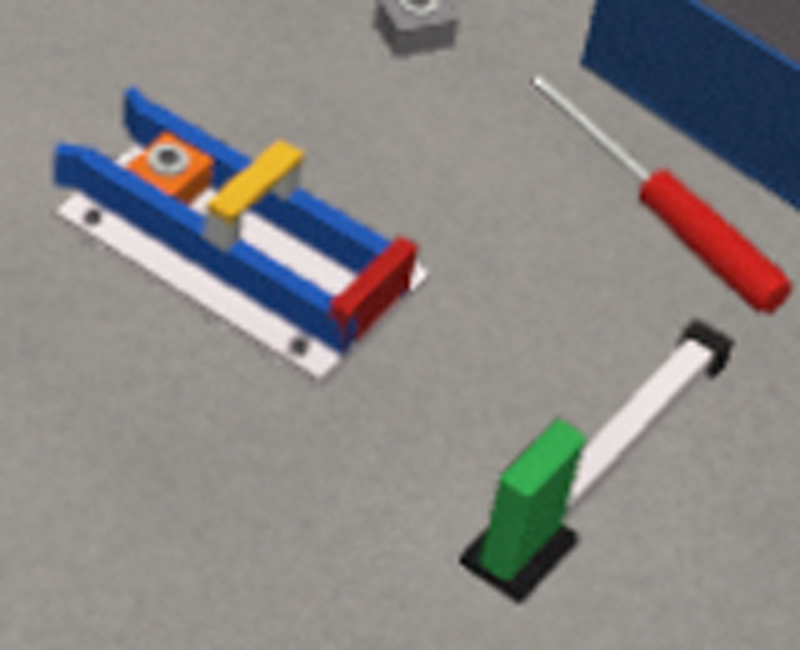

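View pics/wrist0z.png

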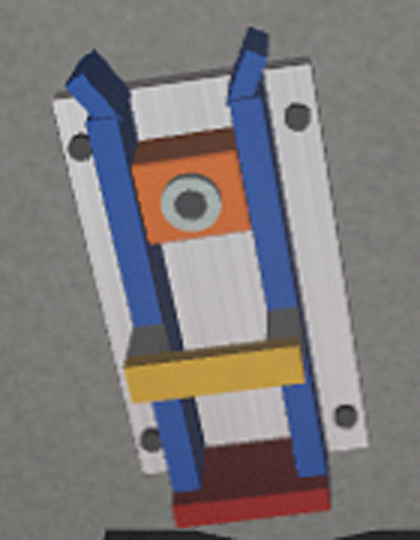

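Run:
```python
from h import *
np.set_printoptions(precision=4,suppress=True)
S,D,W=[env.camera_model(n) for n in('scene','side','wrist')]
a=np.array
wz=lambda l:a(l)/3.+[230,190]; sz=lambda l:a(l)/4.+[130,200]; dz=lambda l:a(l)/5.+[325,190]
print('base W',plane(W,wz([[53,98],[313,60],[368,446],[142,474]]),.01))
print('base S',plane(S,sz([[714,170],[470,362],[365,242]]),.01))
print('base D',plane(D,dz([[62,205],[424,272]]),.01))
print('disc W',plane(W,wz([[191,204]]),.0385),'S',plane(S,sz([[606,125]]),.0385),'D',plane(D,dz([[170,157]]),.0385))
print('bridge W',plane(W,wz([[125,366],[302,346],[305,384],[132,403]]),.061).mean(0))
print('bridge S',plane(S,sz([[477,135],[499,122],[572,195],[550,211]]),.061).mean(0))
print('bridge D',plane(D,dz([[208,200],[285,142],[303,154],[228,217]]),.061).mean(0))
print('stop top W',plane(W,wz([[173,498],[330,480],[330,510],[178,527]]),.044))
print('stop top S',plane(S,sz([[374,232],[389,224],[461,297],[446,311]]),.044))
hs=plane(S,sz([[82,288],[107,272],[150,330],[127,350]]),.076);hd=plane(D,dz([[502,480],[522,495],[585,440],[562,420]]),.076)
print('handle S',hs,hs.mean(0));print('handle D',hd,hd.mean(0))
print('shoe S',plane(S,sz([[290,590],[326,564],[343,588],[309,612]]),.022))
print('shank/shoe joint D',plane(D,dz([[700,345],[735,345],[697,322],[715,350]]),.022))
print('foot S',plane(S,sz([[105,350],[155,318],[200,382],[152,416]]),.008))
print('foot D',plane(D,dz([[462,562],[520,602],[577,540]]),.008))
```

```text
base W [[ 0.4609 -0.0703  0.01  ]
 [ 0.5598 -0.0548  0.01  ]
 [ 0.5854 -0.2331  0.01  ]
 [ 0.4866 -0.2487  0.01  ]]
base S [[ 0.5614 -0.0557  0.01  ]
 [ 0.5882 -0.2327  0.01  ]
 [ 0.4895 -0.2467  0.01  ]]
base D [[ 0.4668 -0.0728  0.01  ]
 [ 0.5847 -0.2344  0.01  ]]
disc W [[ 0.5151 -0.1001  0.0385]] S [[ 0.5163 -0.0989  0.0385]] D [[ 0.5177 -0.1031  0.0385]]
bridge W [ 0.5242 -0.1575  0.061 ]
bridge S [ 0.526  -0.1557  0.061 ]
bridge D [ 0.5258 -0.1598  0.061 ]
stop top W [[ 0.5043 -0.2302  0.044 ]
 [ 0.5673 -0.2208  0.044 ]
 [ 0.5676 -0.2362  0.044 ]
 [ 0.5058 -0.2453  0.044 ]]
stop top S [[ 0.5066 -0.2427  0.044 ]
 [ 0.5068 -0.2334  0.044 ]
 [ 0.5684 -0.2217  0.044 ]
 [ 0.5713 -0.2325  0.044 ]]
handle S [[ 0.4683 -0.3927  0.076 ]
 [ 0.467  -0.3775  0.076 ]
 [ 0.5114 -0.3714  0.076 ]
 [ 0.5153 -0.3864  0.076 ]] [ 0.4905 -0.382   0.076 ]
handle D [[ 0.4635 -0.3826  0.076 ]
 [ 0.4641 -0.3942  0.076 ]
 [ 0.5113 -0.3921  0.076 ]
 [ 0.5123 -0.3773  0.076 ]] [ 0.4878 -0.3866  0.076 ]
shoe S [[ 0.6538 -0.3731  0.022 ]
 [ 0.6516 -0.3512  0.022 ]
 [ 0.6677 -0.3496  0.022 ]
 [ 0.6694 -0.37    0.022 ]]
shank/shoe joint D [[ 0.6481 -0.3679  0.022 ]
 [ 0.6623 -0.3797  0.022 ]
 [ 0.6598 -0.357   0.022 ]
 [ 0.6514 -0.3751  0.022 ]]
foot S [[ 0.4675 -0.4015  0.008 ]
 [ 0.465  -0.3692  0.008 ]
 [ 0.5151 -0.3638  0.008 ]
 [ 0.5189 -0.3949  0.008 ]]
foot D [[ 0.4598 -0.3745  0.008 ]
 [ 0.4637 -0.4077  0.008 ]
 [ 0.5125 -0.4018  0.008 ]]
```

```bash
python3 -m jog '[[1,0,-0.008,-0.001,-0.035],[1,0,-0.027,-0.004,-0.12],[1,0,-0.054,-0.008,-0.238],[1,0,-0.085,-0.013,-0.373],[1,0,-0.116,-0.018,-0.51],[1,0,-0.146,-0.023,-0.645],[1,0,-0.177,-0.028,-0.78],[1,0,-0.208,-0.033,-0.917],[1,0,-0.239,-0.038,-1.053],[1,0,-0.27,-0.043,-1.19],[1,0,-0.3,-0.048,-1.325],[1,0,-0.331,-0.052,-1.46],[1,0,-0.354,-0.056,-1.56],[1,0,-0.37,-0.059,-1.63],[1,0,-0.381,-0.061,-1.68],[1,0,-0.385,-0.061,-1.698],[1,0,-0.385,-0.061,-1.698],[1,0,-0.385,-0.061,-1.698]]' 60
python3 - <<'E'
from h import *
np.set_printoptions(precision=4,suppress=True)
m,im=shot('wrist','w1.png'); o=env.observe();print(o['position'],o['tool_rot'],o['q'],o['time_s'])
print([(int(a),c,s) for a,c,s in blobs(mask(im,'green'))])
E
```

```text
time_s: 1.95
position: [0.4891, -0.3844, 0.2155]
tool_rot: [[-0.0, -0.992, -0.126], [0.0, -0.126, 0.992], [-1.0, 0.0, 0.0]]
ft_force: [0.5, 0.8, 0.3]
grip_width: 0.0855
[ 0.4892 -0.3843  0.2157] [[-0.     -0.9919 -0.1267]
 [ 0.0002 -0.1267  0.9919]
 [-1.      0.      0.0002]] [ -49.0433   29.2275   61.9091    0.0042   88.8714 -146.3247] 2.0
[(1219, array([325.3, 170.7]), array([316, 139,  20,  64], dtype=int32))]
```

View pics/w1.png

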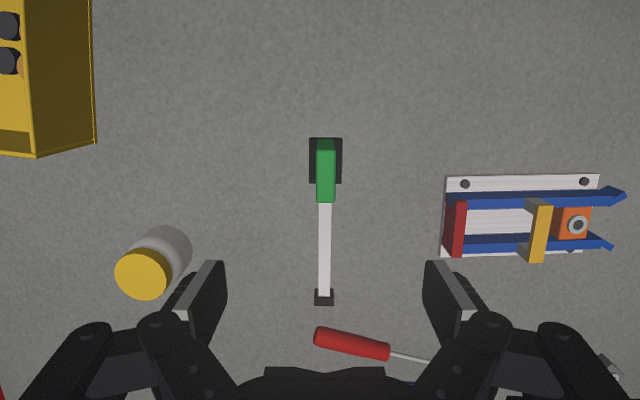

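Run:
```python
from h import *
np.set_printoptions(precision=4,suppress=True)
m=env.camera_model('wrist');im=cv2.cvtColor(cv2.imread('pics/w1.png'),cv2.COLOR_BGR2RGB)
cv2.imwrite('pics/w1z.png',cv2.resize(cv2.imread('pics/w1.png')[125:315,280:370],None,fx=3,fy=3,interpolation=cv2.INTER_CUBIC))
hsv=cv2.cvtColor(im,cv2.COLOR_RGB2HSV)
print(hsv[136:206:2,326,2])
o=env.observe();R=o['tool_rot'];p=o['position']
mk=mask(im,'green')
for v in (155,170,185,198):
    xs=np.where(mk[v])[0];print(v,xs.min(),xs.max())
def T(px,z): return (plane(m,px,z)-p)@R
for nm,px,z in [('handle front',[326,202.5],.076),('back',[325.5,150],.076),('foot',[[309,184],[342,184]],.008),('shoe',[[313.5,290],[333.5,290],[313.5,305],[333.5,305]],.022)]: print(nm,T(px,z))
```

```text
[137  42  79  77  80  79  78 125 142 148 146 147 148 146 148 146 146 146
 145 145 145 145 146 144 144 144 142 143 144 143 145 143 141 128 191]
155 316 335
170 316 335
185 316 334
198 316 334
handle front [[ 0.1397 -0.0222  0.0016]]
back [[0.1397 0.0263 0.0011]]
foot [[ 0.2077 -0.024  -0.0168]
 [ 0.2077 -0.024   0.0197]]
shoe [[ 0.1937 -0.1506 -0.0127]
 [ 0.1937 -0.1506  0.0111]
 [ 0.1937 -0.1718 -0.0129]
 [ 0.1937 -0.1718  0.0113]]
```

View pics/w1z.png

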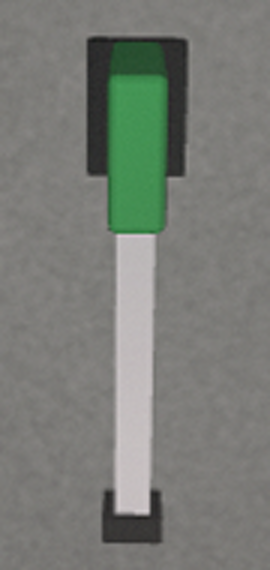

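```bash
python3 -m jog '[[1,0.02,0.002,0.001,0.012],[1,0.05,0.002,0.001,0.012],[1,0.08,0.002,0.001,0.012],[1,0.11,0.002,0.001,0.012],[1,0.14,0.002,0.001,0.012],[1,0.16,0.002,0.001,0.012],[1,0.17,0.002,0.001,0.012],[1,0.173,0.002,0.001,0.012],[1,0.173,0.002,0.001,0.012],[1,0.173,0.002,0.001,0.012]]' 60
python3 -m jog '[[-0.2,0,0,0,0],[-0.5,0,0,0,0],[-1,0,0,0,0],[-1,0,0,0,0],[-1,0,0,0,0],[-1,0,0,0,0],[-1,0,0,0,0],[-1,0,0,0,0],[-1,0,0,0,0],[-1,0,0,0,0]]' 70
python3 - <<'E'
from h import *
m,im=shot('wrist','w2.png'); print(env.observe())
E
```

```text
time_s: 3.0
position: [0.4873, -0.3846, 0.0438]
tool_rot: [[0.001, -0.993, -0.115], [-0.002, -0.115, 0.993], [-1.0, -0.001, -0.002]]
ft_force: [1.0, 0.6, 1.4]
grip_width: 0.0853
time_s: 4.0
position: [0.4869, -0.3843, 0.0429]
tool_rot: [[0.0, -0.993, -0.115], [-0.0, -0.115, 0.993], [-1.0, -0.0, -0.0]]
ft_force: [-1.1, 1.4, 5.6]
grip_width: 0.0163
{'time_s': 4.05, 'q': array([-4.92014648e+01,  3.80128146e+01,  7.60713771e+01,  2.66935286e-03,
        6.58974590e+01, -1.45801913e+02]), 'qvel': array([-0.07279605, -0.09582416,  0.01847769,  0.01373805, -0.01551316,
        0.02899617]), 'joint_efforts': array([-3.39633906e-01, -5.18746269e+01, -1.83117521e+01, -4.35806788e-02,
       -3.61947678e-01,  1.45136626e-02]), 'position': array([ 0.48693364, -0.38430119,  0.04287913]), 'tool_rot': array([[ 2.41449030e-04, -9.93374026e-01, -1.14926000e-01],
       [-2.14649988e-04, -1.14926053e-01,  9.93374026e-01],
       [-9.99999948e-01, -2.15180330e-04, -2.40976507e-04]]), 'ft_force': array([-1.19855272,  0.93840267,  4.64801701]), 'wrist_torque': array([0.20676435, 0.10915787, 0.03589261]), 'grip_width': 0.016729580535736147}
```

View pics/w2.png

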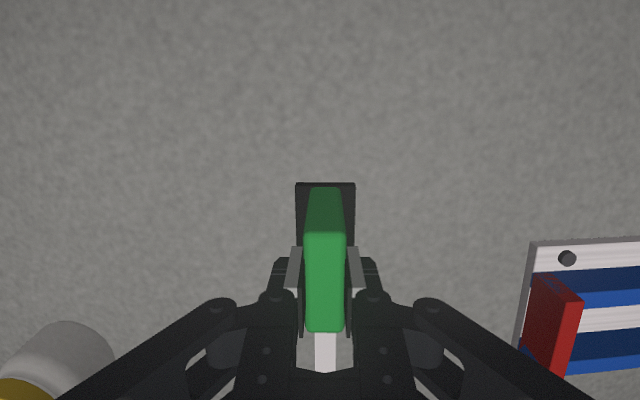

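```bash
python3 -m jog '[[-1,-0.005,0,0,0],[-1,-0.02,0,0,0],[-1,-0.04,0,0,0],[-1,-0.07,0,0,0],[-1,-0.1,0,0,0],[-1,-0.115,0,0,0],[-1,-0.12,0,0,0],[-1,-0.12,0,0,0],[-1,-0.12,0,0,0]]'
python3 - <<'E'
from h import *
np.set_printoptions(precision=4,suppress=True)
S,im=shot('scene','s2.png');D,im2=shot('side','d2.png')
sc=cv2.imread('pics/scene0.png')
print('red handle',tri(S,[409.8,117],D,[246,146]), 'tip S',plane(S,[[434,184],[454,177]],.011),'foot S',plane(S,[[400,137],[418,140]],.004))
o=env.observe();print(o['position'],o['ft_force'],o['grip_width'],o['time_s'])
for n,x,y in (('s2',100,200),('d2',380,180)):
    cv2.imwrite(f'pics/{n}z.png',cv2.resize(cv2.imread(f'pics/{n}.png')[y:y+200,x:x+240],None,fx=3,fy=3))
E
```

```text
time_s: 4.95
position: [0.4865, -0.3839, 0.1612]
tool_rot: [[-0.002, -0.993, -0.115], [0.002, -0.115, 0.993], [-1.0, 0.001, 0.002]]
ft_force: [-0.5, -0.4, -0.9]
grip_width: 0.0164
red handle (array([0.4378, 0.3408, 0.0877]), np.float64(0.009590700480524903)) tip S [[0.599  0.3003 0.011 ]
 [0.6116 0.359  0.011 ]] foot S [[0.42   0.3386 0.004 ]
 [0.4567 0.3726 0.004 ]]
[ 0.4865 -0.3839  0.1613] [-0.3811  0.0924 -1.7792] 0.016584328980116483 5.05
```

View pics/d2z.png

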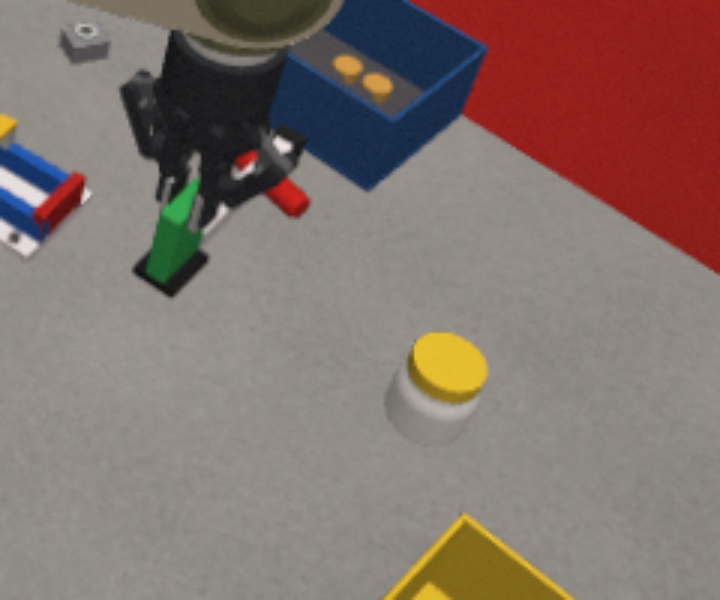

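View pics/s2z.png

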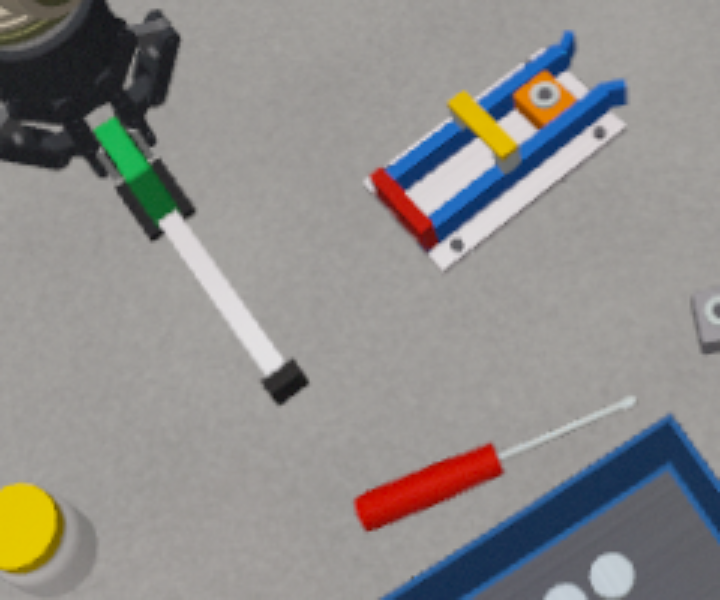

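```bash
python3 -m jog '[[-1,0,-0.001,0.011,0.03],[-1,0,-0.003,0.032,0.093],[-1,0,-0.007,0.064,0.185],[-1,0,-0.011,0.101,0.293],[-1,0,-0.015,0.138,0.4],[-1,0,-0.018,0.175,0.51],[-1,0,-0.022,0.212,0.617],[-1,0,-0.026,0.25,0.725],[-1,0,-0.03,0.287,0.833],[-1,0,-0.034,0.324,0.94],[-1,0,-0.038,0.361,1.05],[-1,0,-0.042,0.398,1.157],[-1,0,-0.046,0.435,1.265],[-1,0,-0.049,0.467,1.358],[-1,0,-0.052,0.494,1.435],[-1,0,-0.054,0.515,1.497],[-1,0,-0.056,0.526,1.528],[-1,0,-0.056,0.531,1.543],[-1,0,-0.056,0.531,1.543],[-1,0,-0.056,0.531,1.543]]'
python3 - <<'E'
from h import *
np.set_printoptions(precision=4,suppress=True)
S,im=shot('scene','s3.png');D,im2=shot('side','d3.png');W,im3=shot('wrist','w3.png')
o=env.observe();print(o['position'],o['tool_rot'],o['ft_force'],o['grip_width'],o['time_s'],o['q'])
for n,x,y in (('s3',210,130),('d3',270,110)):
    cv2.imwrite(f'pics/{n}z.png',cv2.resize(cv2.imread(f'pics/{n}.png')[y:y+170,x:x+180],None,fx=3.5,fy=3.5))
E
```

```text
time_s: 7.05
position: [0.4814, 0.1492, 0.1624]
tool_rot: [[-0.0, -0.143, 0.99], [-0.0, 0.99, 0.143], [-1.0, -0.0, -0.0]]
ft_force: [0.3, -0.2, -1.8]
grip_width: 0.0165
[0.4815 0.1491 0.1626] [[-0.0001 -0.1419  0.9899]
 [-0.0001  0.9899  0.1419]
 [-1.     -0.     -0.0001]] [ 0.7762 -0.7383 -1.4457] 0.01599916391240549 7.2 [ 3.7218 19.9853 86.6421 -0.0032 73.3787 -4.4376]
```

View pics/d3z.png

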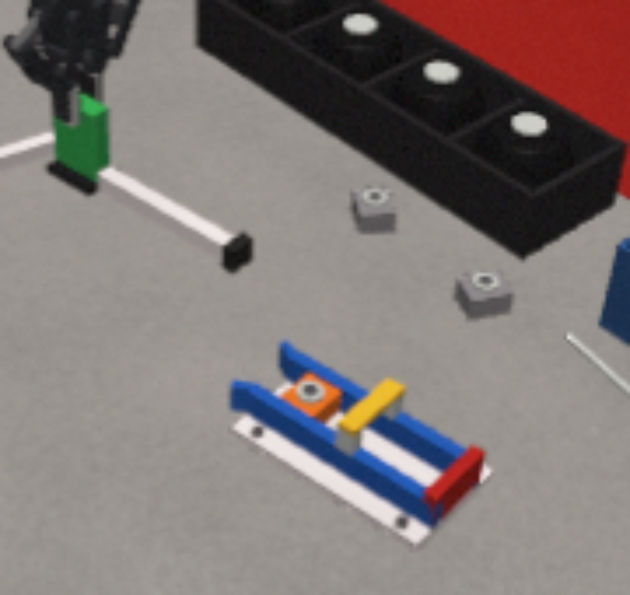

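View pics/s3z.png

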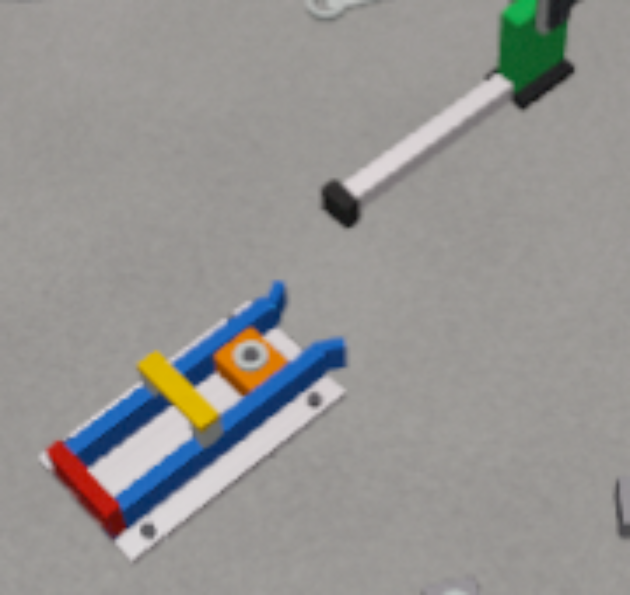

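View pics/w3.png

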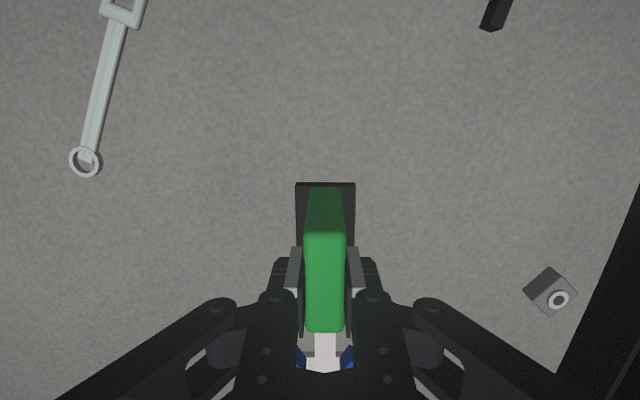

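Run:
```python
from h import *
np.set_printoptions(precision=4,suppress=True)
S,D=[env.camera_model(n) for n in('scene','side')]
o=env.observe();R=o['tool_rot'];p=o['position'];f=-R[:,1];l=R[:,2]
g=p+[0,0,.005]
und=g[2]-.048; print('underside',und)
F=[];
for s in(-1,1):
  for h in(0,.022): q=g+f*.175+l*s*.012; q[2]=und+h; F.append(q)
print('face pred',np.mean(F,0))
print('scene zoom',(proj(S,F)-[210,130])*3.5); print('side zoom',(proj(D,F)-[270,110])*3.5)
H=[g+f*x+l*y+[0,0,z-.048] for x in(-.025,.025) for y in(-.018,.018) for z in (0,)]
print('foot side zoom',(proj(D,H)-[270,110])*3.5)
# track prediction check
c=np.array([.5245,-.152]);d=np.array([.142,-.990]);n=np.array([.99,.142])
P=[[*(c+d*x+n*y),z] for x,y,z in [(-.09,.05,.01),(-.09,-.05,.01),(.09,.05,.01),(.09,-.05,.01),(-.108,.038,.035),(-.108,-.038,.035),(.078,.02,.044)]]
print('track scene zoom',(proj(S,P)-[210,130])*3.5); print('side',(proj(D,P)-[270,110])*3.5)
```

```text
underside 0.11958238913728515
face pred [ 0.5064 -0.0242  0.1306]
scene zoom [[320.9753 207.2621]
 [319.4751 186.0112]
 [346.0086 229.783 ]
 [344.9332 208.6986]]
side zoom [[227.1079 273.1559]
 [227.7774 251.0113]
 [247.4595 258.5736]
 [248.3545 236.5054]]
foot side zoom [[ 41.0906 171.1134]
 [ 72.0343 152.4327]
 [ 83.6636 195.9932]
 [114.5633 176.5836]]
track scene zoom [[344.4357 393.5746]
 [248.6826 300.9261]
 [128.2817 561.0861]
 [ 36.1742 455.966 ]
 [351.7497 346.6228]
 [277.4872 276.403 ]
 [106.6385 492.8163]]
side [[309.2208 360.3647]
 [229.1908 424.1763]
 [490.6802 468.8352]
 [413.539  542.5383]
 [284.4931 335.1025]
 [222.7996 382.7839]
 [460.6838 451.4816]]
```

The stick is level and in line with the track: the tip is 0.2 mm off the axis and 129 mm before the centre. In the side zoom the shoe is at (238,255) and the mouth at (260,375). Next I lower the stick to just above floor height.

```bash
python3 -m jog '[[-1,0.01,0,0,0],[-1,0.03,0,0,0],[-1,0.055,0,0,0],[-1,0.08,0,0,0],[-1,0.096,0,0,0],[-1,0.104,0,0,0],[-1,0.106,0,0,0],[-1,0.106,0,0,0],[-1,0.106,0,0,0]]'
python3 - <<'E'
from h import *
np.set_printoptions(precision=4,suppress=True)
S,im=shot('scene','s4.png');D,im2=shot('side','d4.png')
o=env.observe();print(o['position'],o['ft_force'],o['grip_width'],o['time_s'])
for n,x,y in (('s4',210,130),('d4',270,110)):
    cv2.imwrite(f'pics/{n}z.png',cv2.resize(cv2.imread(f'pics/{n}.png')[y:y+170,x:x+180],None,fx=3.5,fy=3.5))
E
```

```text
time_s: 8.1
position: [0.4819, 0.1497, 0.0573]
tool_rot: [[0.001, -0.142, 0.99], [0.0, 0.99, 0.142], [-1.0, -0.0, 0.001]]
ft_force: [0.6, 0.2, -1.5]
grip_width: 0.0164
[0.4818 0.1497 0.0573] [-0.0979 -0.2127 -2.0028] 0.016060263424243604 8.2
```

View pics/d4z.png

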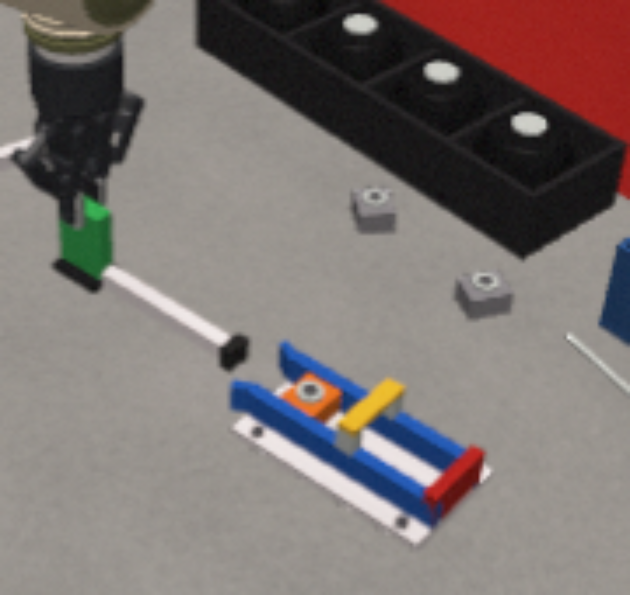

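View pics/s4z.png

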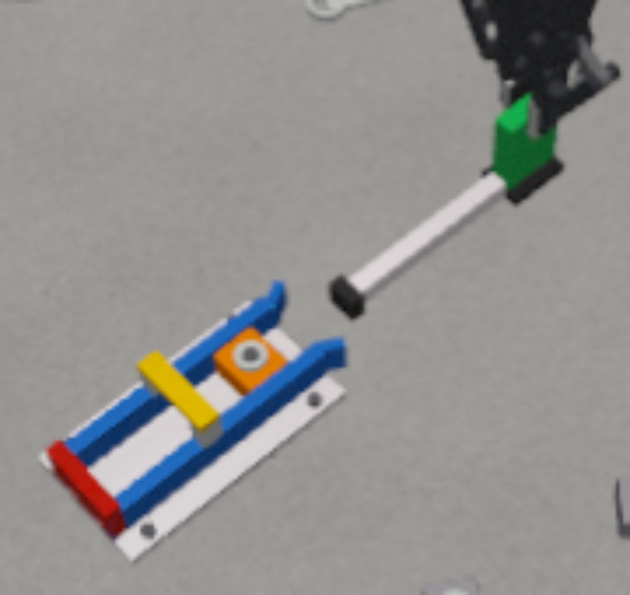

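```bash
python3 -m jog '[[-1,0.001,-0.005,0,0],[-1,0.001,-0.013,0,0],[-1,0.001,-0.022,0,0],[-1,0.001,-0.031,0,0],[-1,0.001,-0.039,0,0],[-1,0.001,-0.045,0,0],[-1,0.001,-0.05,0,0],[-1,0.001,-0.055,0,0],[-1,0.001,-0.06,0,0],[-1,0.001,-0.065,0,0],[-1,0.001,-0.07,0,0],[-1,0.001,-0.076,0,0],[-1,0.001,-0.082,0,0],[-1,0.001,-0.088,0,0],[-1,0.001,-0.094,0,0],[-1,0.001,-0.1,0,0],[-1,0.001,-0.1,0,0]]'
python3 - <<'E'
from h import *
np.set_printoptions(precision=4,suppress=True)
S,im=shot('scene','s5.png');D,im2=shot('side','d5.png')
o=env.observe();print(o['position'],o['ft_force'],o['grip_width'],o['time_s'])
for n,x,y in (('s5',210,130),('d5',270,110)):
    cv2.imwrite(f'pics/{n}z.png',cv2.resize(cv2.imread(f'pics/{n}.png')[y:y+170,x:x+180],None,fx=3.5,fy=3.5))
E
```

```text
time_s: 9.9
position: [0.4959, 0.0497, 0.0556]
tool_rot: [[0.0, -0.142, 0.99], [-0.0, 0.99, 0.142], [-1.0, -0.0, -0.0]]
ft_force: [-0.9, -0.5, -1.3]
grip_width: 0.0166
[0.4956 0.0504 0.0556] [ 0.2815 -0.3374 -1.18  ] 0.016090937963949736 10.0
```

View pics/d5z.png

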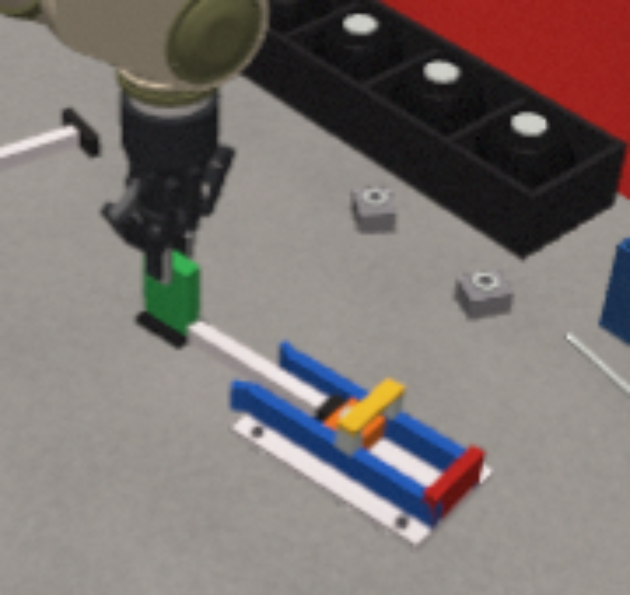

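View pics/s5z.png

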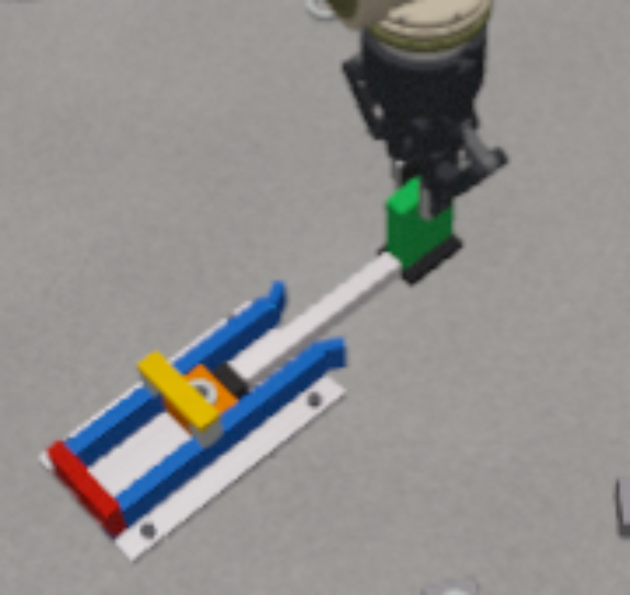

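The block is halfway under the bridge, pushed squarely by the shoe (scene zoom about 235,375). I'll continue, slowing near the end.

```bash
python3 -m jog '[[-1,0,-0.004,0,0],[-1,0,-0.01,0,0],[-1,0,-0.016,0,0],[-1,0,-0.022,0,0],[-1,0,-0.028,0,0],[-1,0,-0.034,0,0],[-1,0,-0.04,0,0],[-1,0,-0.045,0,0],[-1,0,-0.049,0,0],[-1,0,-0.052,0,0],[-1,0,-0.055,0,0],[-1,0,-0.057,0,0],[-1,0,-0.059,0,0],[-1,0,-0.06,0,0],[-1,0,-0.06,0,0]]'
python3 -m jog '[[-1,0,-0.001,0,0],[-1,0,-0.002,0,0],[-1,0,-0.003,0,0],[-1,0,-0.003,0,0]]'
```

```text
time_s: 11.5
position: [0.5043, -0.0089, 0.0556]
tool_rot: [[-0.0, -0.142, 0.99], [-0.0, 0.99, 0.142], [-1.0, -0.0, -0.0]]
ft_force: [-0.5, 0.2, -2.9]
grip_width: 0.0164
time_s: 11.9
position: [0.5047, -0.0118, 0.0556]
tool_rot: [[0.0, -0.142, 0.99], [-0.0, 0.99, 0.142], [-1.0, -0.0, -0.0]]
ft_force: [0.2, 0.7, -1.1]
grip_width: 0.0165
```

```bash
python3 -m jog '[[-1,0,-0.001,0,0],[-1,0,-0.002,0,0],[-1,0,-0.002,0,0]]'
```

```text
time_s: 12.2
position: [0.505, -0.0138, 0.0556]
tool_rot: [[-0.0, -0.142, 0.99], [-0.0, 0.99, 0.142], [-1.0, -0.0, -0.0]]
ft_force: [-0.4, 1.3, -1.5]
grip_width: 0.0162
```

```bash
python3 -m jog '[[-1,0,-0.001,0,0],[-1,0,-0.002,0,0],[-1,0,-0.002,0,0]]'; python3 -m jog '[[-1,0,-0.001,0,0],[-1,0,-0.0015,0,0],[-1,0,-0.0015,0,0]]'
```

```text
time_s: 12.5
position: [0.5053, -0.0158, 0.0556]
tool_rot: [[0.0, -0.142, 0.99], [-0.0, 0.99, 0.142], [-1.0, -0.0, 0.0]]
ft_force: [-0.6, 0.4, -1.4]
grip_width: 0.0162
time_s: 12.8
position: [0.5055, -0.0172, 0.0556]
tool_rot: [[0.0, -0.142, 0.99], [-0.0, 0.99, 0.142], [-1.0, -0.0, 0.0]]
ft_force: [0.6, 1.9, -0.5]
grip_width: 0.0165
```

```bash
python3 -m jog '[[-1,0,-0.001,0,0],[-1,0,-0.001,0,0]]';python3 - <<'E'
from h import *
S,im=shot('scene','s6.png');D,im2=shot('side','d6.png')
o=env.observe();print(o['position'],o['ft_force'],o['time_s'])
for n,x,y,w,h in (('s6',210,200,110,100),('d6',330,200,90,75)):
    cv2.imwrite(f'pics/{n}z.png',cv2.resize(cv2.imread(f'pics/{n}.png')[y:y+h,x:x+w],None,fx=6,fy=6,interpolation=cv2.INTER_CUBIC))
E
```

```text
time_s: 13.0
position: [0.5056, -0.0183, 0.0556]
tool_rot: [[0.0, -0.142, 0.99], [-0.0, 0.99, 0.142], [-1.0, -0.0, 0.0]]
ft_force: [0.5, 1.4, -1.1]
grip_width: 0.0166
[ 0.50565873 -0.01823625  0.0556162 ] [ 0.07884158  0.08107674 -1.06829602] 13.1
```

View pics/d6z.png

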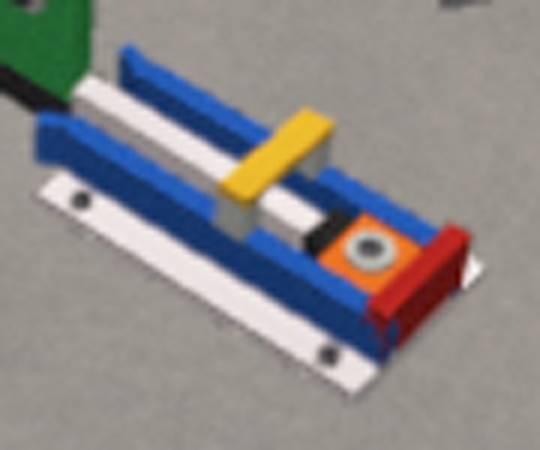

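View pics/s6z.png

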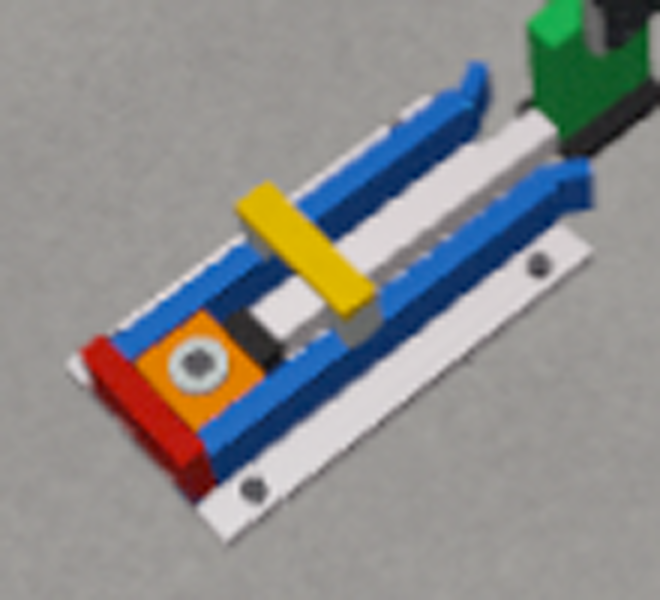

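The block looks to be at or within a few mm of the stop, but there is no contact force yet. I'll keep nudging until the force rises.

```bash
python3 -m jog '[[-1,0,-0.0005,0,0],[-1,0,-0.001,0,0],[-1,0,-0.001,0,0]]';python3 -m jog '[[-1,0,-0.0005,0,0],[-1,0,-0.001,0,0],[-1,0,-0.001,0,0]]'
```

```text
time_s: 13.4
position: [0.5058, -0.0191, 0.0556]
tool_rot: [[0.0, -0.142, 0.99], [-0.0, 0.99, 0.142], [-1.0, -0.0, 0.0]]
ft_force: [0.1, 1.9, -2.1]
grip_width: 0.0167
time_s: 13.7
position: [0.5059, -0.0202, 0.0556]
tool_rot: [[0.0, -0.142, 0.99], [-0.0, 0.99, 0.142], [-1.0, -0.0, 0.0]]
ft_force: [0.9, 2.1, -1.2]
grip_width: 0.0164
```

```bash
python3 -m jog '[[-1,0,-0.0005,0,0],[-1,0,-0.001,0,0],[-1,0,-0.001,0,0]]';python3 -m jog '[[-1,0,-0.0005,0,0],[-1,0,-0.001,0,0],[-1,0,-0.001,0,0]]'
```

```text
time_s: 14.0
position: [0.5059, -0.0206, 0.0556]
tool_rot: [[-0.0, -0.143, 0.99], [0.001, 0.99, 0.143], [-1.0, 0.001, -0.0]]
ft_force: [-0.8, 4.8, 0.3]
grip_width: 0.0165
time_s: 14.3
position: [0.5056, -0.0207, 0.0556]
tool_rot: [[-0.001, -0.143, 0.99], [0.003, 0.99, 0.143], [-1.0, 0.003, -0.001]]
ft_force: [-1.4, 11.3, 2.2]
grip_width: 0.0163
```

Force rose to 11 N and the TCP stalled. I'll check that this is the block on the stop and not the foot on a flare.

Run:
```python
from h import *
np.set_printoptions(precision=4,suppress=True)
S,im=shot('scene','s7.png');D,im2=shot('side','d7.png')
for n,x,y,w,h in (('s7',210,200,110,100),('d7',330,200,90,75)):
    cv2.imwrite(f'pics/{n}z.png',cv2.resize(cv2.imread(f'pics/{n}.png')[y:y+h,x:x+w],None,fx=6,fy=6,interpolation=cv2.INTER_CUBIC))
print(env.observe()['ft_force'])
```

```text
[-0.9202 10.3315  2.5626]
```

View pics/d7z.png

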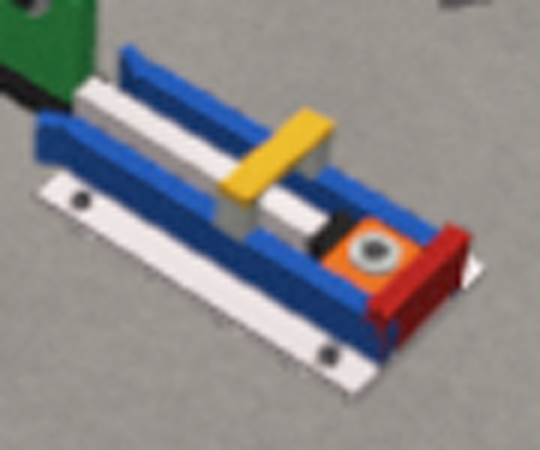

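View pics/s7z.png

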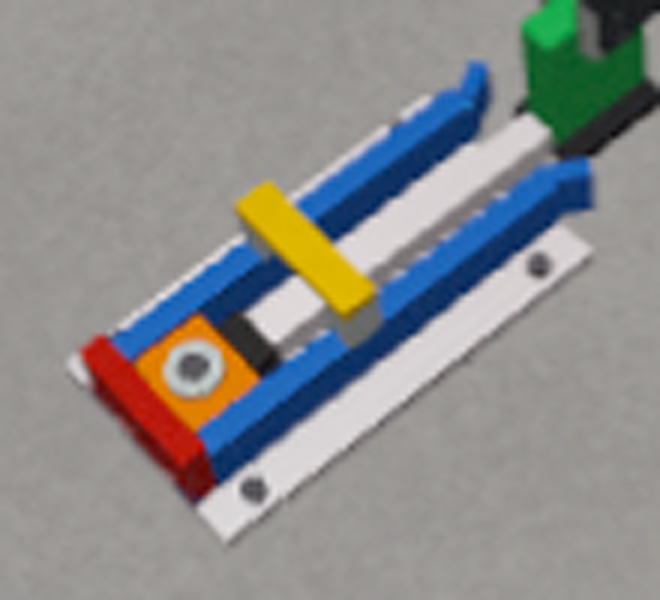

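Run:
```python
from h import *
np.set_printoptions(precision=4,suppress=True)
S,D=[env.camera_model(n) for n in('scene','side')]
d=np.array([.142,-.990])
# per-camera: disc vs base corners, and vs initial disc
sd=plane(S,np.array([[194,366]])/6+[210,200],.0385)[0,:2]; dd=plane(D,np.array([[375.5,251]])/6+[330,200],.0385)[0,:2]
s0=np.array([.5163,-.0989]);d0=np.array([.5177,-.1031])
# stop-end base corners (top z .01) and stop top centre z .044 (x 78..~88)
sb=plane(S,np.array([[228,545],[592,252]])/6+[210,200],.01)[:,:2]
db=plane(D,np.array([[483,267],[40,190]])/6+[330,200],.01)[:,:2]
print('scene disc from stop-end base',(sd-sb[0])@d,'from mouth',(sd-sb[1])@d,'travel',(sd-s0)@d)
print('side',(dd-db[0])@d,(dd-db[1])@d,(dd-d0)@d)
bs=np.array([.526,-.1557]);bd=np.array([.5258,-.1598])
print('disc-bridge',(sd-bs)@d,(dd-bd)@d,'expect .053')
print('expect -.032 from stop end, +.148 from mouth')
```

```text
scene disc from stop-end base -0.029160407495592726 from mouth 0.15066816026184104 travel 0.11314068677741881
side -0.02793965037591302 0.15025849415060102 0.11321598387143925
disc-bridge 0.05553128677741881 0.05593278387143925 expect .053
expect -.032 from stop end, +.148 from mouth
```

Both cameras put the disc at the home position (113 mm of travel; the disc to bridge and base distances agree within 3 mm, on the far side). It is home, so I draw the stick straight back.

```bash
python3 -m jog '[[-1,0,0.003,0,0],[-1,0,0.008,0,0],[-1,0,0.015,0,0],[-1,0,0.025,0,0],[-1,0,0.035,0,0],[-1,0,0.047,0,0],[-1,0,0.059,0,0],[-1,0,0.071,0,0],[-1,0,0.083,0,0],[-1,0,0.095,0,0],[-1,0,0.107,0,0],[-1,0,0.119,0,0],[-1,0,0.131,0,0],[-1,0,0.143,0,0],[-1,0,0.155,0,0],[-1,0,0.165,0,0],[-1,0,0.172,0,0],[-1,0,0.176,0,0],[-1,0,0.177,0,0],[-1,0,0.177,0,0]]'
python3 - <<'E'
from h import *
S,im=shot('scene','s8.png');D,im2=shot('side','d8.png')
print(env.observe()['ft_force'],env.observe()['position'])
for n,x,y in (('s8',210,130),('d8',270,110)):
    cv2.imwrite(f'pics/{n}z.png',cv2.resize(cv2.imread(f'pics/{n}.png')[y:y+170,x:x+180],None,fx=3.5,fy=3.5))
E
```

```text
time_s: 16.4
position: [0.481, 0.153, 0.0556]
tool_rot: [[-0.0, -0.142, 0.99], [-0.0, 0.99, 0.142], [-1.0, -0.0, -0.0]]
ft_force: [-0.5, 0.3, -1.8]
grip_width: 0.016
[ 0.45066359 -0.10789531 -0.96587448] [0.48105397 0.15282767 0.05559409]
```

View pics/d8z.png

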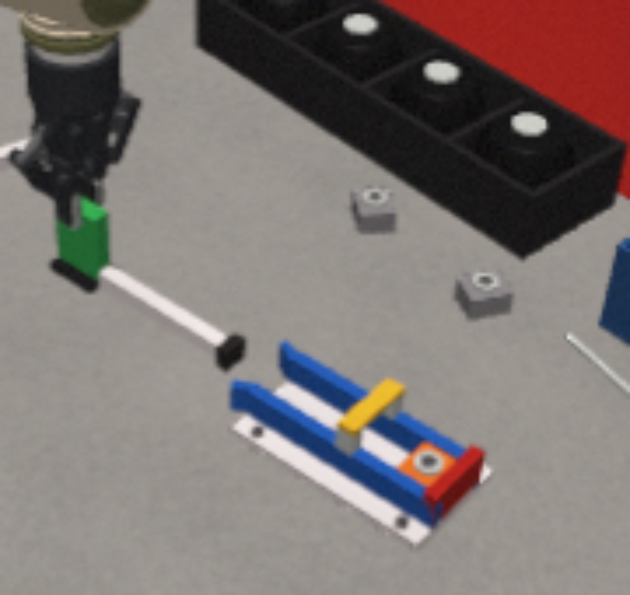

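View pics/s8z.png

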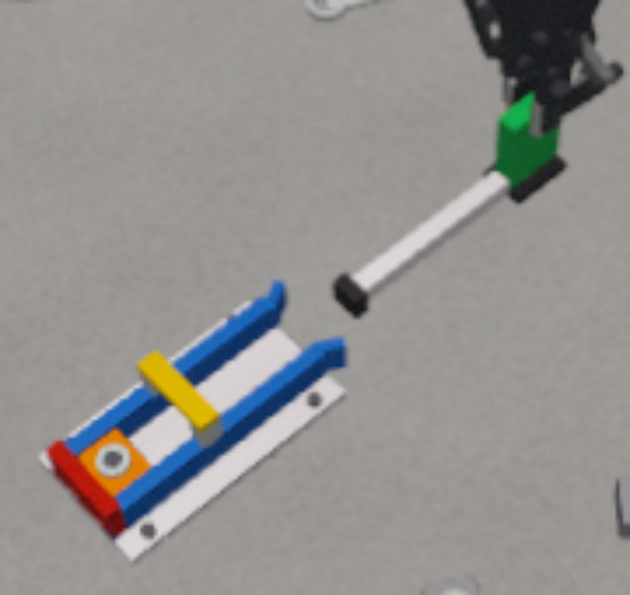

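```bash
python3 -m jog '[[-1,0,0.006,0,0],[-1,0,0.014,0,0],[-1,0,0.022,0,0],[-1,0,0.028,0,0],[-1,0,0.03,0,0],[-1,0.003,0.03,0,0],[-1,0.006,0.03,0,0],[-1,0.009,0.03,0,0],[-1,0.011,0.03,0,0],[-1,0.011,0.03,0,0],[-1,0.011,0.03,0,0]]';python3 -m jog '[[-1,0.001,0,0,0],[-1,0.001,0,0,0]]'
```

```text
time_s: 17.6
position: [0.4767, 0.1827, 0.0446]
tool_rot: [[-0.0, -0.142, 0.99], [-0.0, 0.99, 0.142], [-1.0, -0.0, -0.0]]
ft_force: [0.3, 0.7, -2.9]
grip_width: 0.0164
time_s: 17.8
position: [0.4767, 0.1828, 0.0436]
tool_rot: [[0.0, -0.143, 0.99], [-0.0, 0.99, 0.143], [-1.0, -0.0, 0.0]]
ft_force: [0.1, 0.2, -1.7]
grip_width: 0.0164
```

```bash
python3 -m jog '[[-1,0.0005,0,0,0],[-1,0.001,0,0,0],[-1,0.001,0,0,0]]';python3 -m jog '[[-1,0.0005,0,0,0],[-1,0.0005,0,0,0]]'
```

```text
time_s: 18.1
position: [0.4768, 0.1828, 0.0428]
tool_rot: [[0.0, -0.143, 0.99], [0.0, 0.99, 0.143], [-1.0, -0.0, 0.0]]
ft_force: [0.3, 0.9, 1.4]
grip_width: 0.0162
time_s: 18.3
position: [0.477, 0.1829, 0.0428]
tool_rot: [[0.001, -0.143, 0.99], [0.0, 0.99, 0.143], [-1.0, -0.0, 0.001]]
ft_force: [-0.8, -0.2, 6.9]
grip_width: 0.0164
```

The foot is on the bench (7 N upward). I release and back off upward.

```bash
python3 -m jog '[[-0.5,0,0,0,0],[-0.3,0,0,0,0],[0,0,0,0,0],[0.5,0,0,0,0],[1,0,0,0,0],[1,0,0,0,0],[1,0,0,0,0],[1,0,0,0,0],[1,0,0,0,0],[1,0,0,0,0]]'
python3 - <<'E'
from h import *
shot('wrist','w9.png')
E
```

```text
time_s: 19.3
position: [0.4767, 0.1828, 0.0421]
tool_rot: [[-0.0, -0.143, 0.99], [0.0, 0.99, 0.143], [-1.0, 0.0, -0.0]]
ft_force: [0.1, -0.1, -0.6]
grip_width: 0.0854
```

View pics/w9.png

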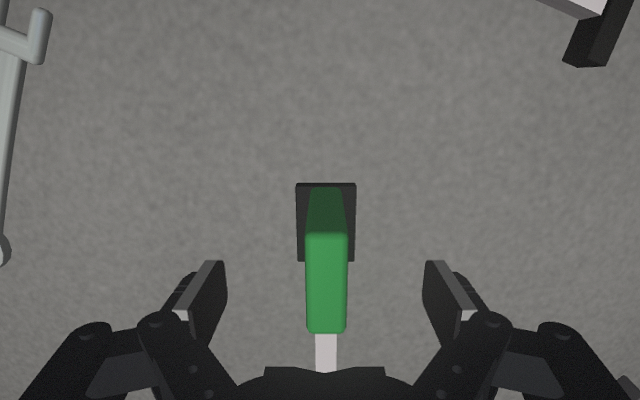

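The jaws are open, with the handle centred between them (326,285). I lift straight up.

```bash
python3 -m jog '[[1,-0.01,0,0,0],[1,-0.03,0,0,0],[1,-0.06,0,0,0],[1,-0.09,0,0,0],[1,-0.12,0,0,0],[1,-0.15,0,0,0],[1,-0.165,0,0,0],[1,-0.17,0,0,0],[1,-0.17,0,0,0],[1,-0.17,0,0,0],[1,-0.17,0,0,0],[1,-0.17,0,0,0]]'
python3 - <<'E'
from h import *
S,im=shot('scene','s10.png');D,im2=shot('side','d10.png');shot('wrist','w10.png')
o=env.observe();print(o['ft_force'],o['position'],o['time_s'])
for n,x,y in (('s10',210,110),('d10',240,110)):
    cv2.imwrite(f'pics/{n}z.png',cv2.resize(cv2.imread(f'pics/{n}.png')[y:y+190,x:x+250],None,fx=3,fy=3))
E
```

```text
time_s: 20.55
position: [0.4765, 0.1828, 0.2114]
tool_rot: [[-0.002, -0.142, 0.99], [-0.0, 0.99, 0.142], [-1.0, 0.0, -0.002]]
ft_force: [-0.1, -0.1, 0.1]
grip_width: 0.0855
[-0.30924062  0.69218536  0.67021447] [0.47660815 0.18279024 0.21179999] 20.7
```

View pics/d10z.png

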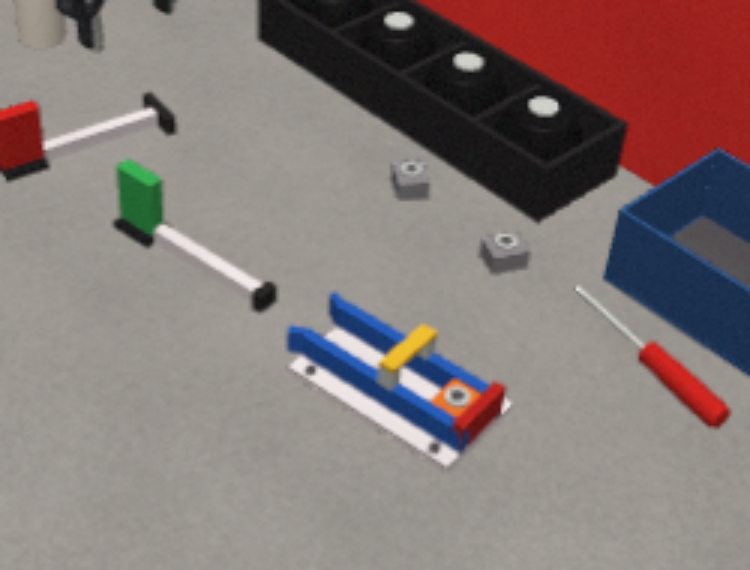

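View pics/s10z.png

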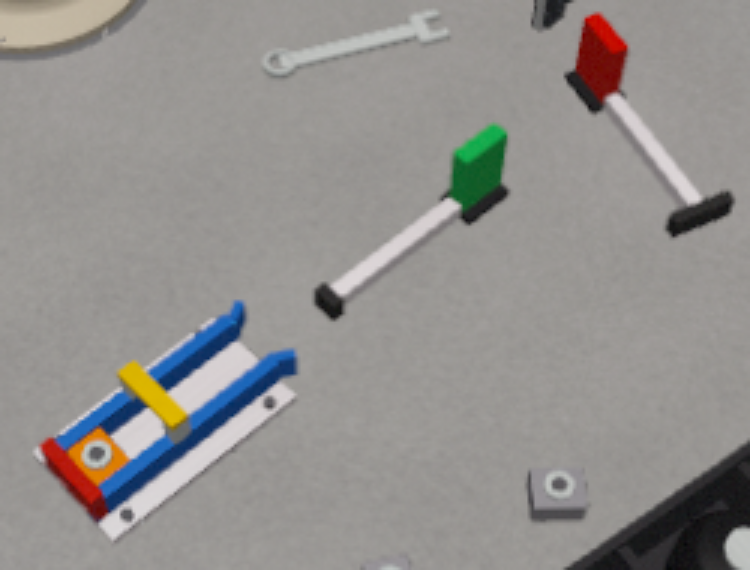

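View pics/w10.png

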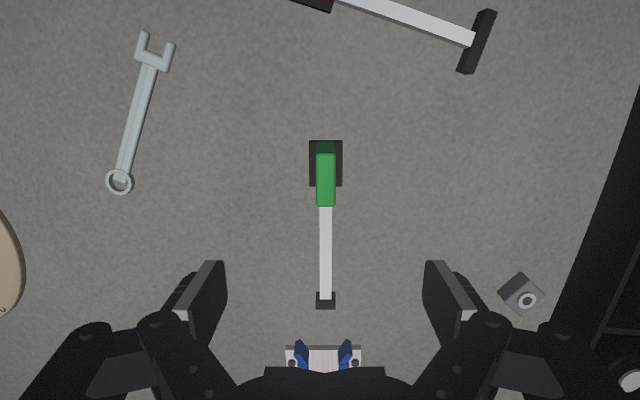

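The disc is at (242.3,261.3) in the scene picture, the same as while pressed against the stop at (242.3,261.0). The stick stands clear of the mouth and the red stick has not moved.

```bash
python3 -c "
from rig import env
env.close_job()"
```

```text
the job is handed in; nothing more can be done
```

The block is home against the red end stop, and the green stick is standing on its foot on the bench, clear of the track mouth. I handed the job in at about 20.7 s; no verdict is reported.

- **Push:** I gripped the green stick by its handle and pushed the block under the bridge until the TCP stalled at 11 N, with the block against the stop. The gripper and arm never touched the block.
- **Set-down:** I drew the stick straight back out, lowered it until the foot took about 7 N, opened the jaws and lifted clear.
- **Last checks:** In the final scene picture the block's disc is at the same pixel as when it was pressed on the stop, within 0.3 px. The red stick is where it was, and the gripper is open and clear at about 0.21 m with no load.
- **Disagreements:** The camera measurements put the block 2–4 mm past its nominal home position. The TCP stalled about 4 mm later than I had computed. I put both down to calibration and where I held the handle, since the force rise and the pictures show the block against the stop.

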